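# Sort the gas connectors back into their colour holders

## Robot

A 6-joint arm with a two-finger parallel gripper is mounted at the origin on the work surface. World frame = base frame: x ahead of the robot, y to its left, z up, the work surface at z = 0. Lengths are in m, angles in rad, forces in N, time in s.
With the tool pointing down it reaches from about 0.325 to 0.75 m from the base axis. Payload 7.6 kg.
Tool frame: the origin (TCP) lies on the centre line of the jaws, within the pads' length; the fingertips stand 17 mm ahead of it and the grasp point (between the pads) lies 2 mm behind it (bot.tips_ahead is the distance from the TCP to the fingertips, in m); z points along the fingers, y is the line along which they close (so a half turn about z gives the same grasp; the last joint's range is limited). The gripper opens to 85 mm and grips with 20 to 120 N. Pads are 22 mm wide; open, the fingers measure 114 mm over their backs; the gripper's body (76 mm by 85 mm) begins 54 mm behind the grasp point. The pads swing forward as they close: fully open they stand 13 mm farther back than shut.
Start: joints at [1.067, 0.052, 1.401, -0, 1.689, -0.07], TCP at [0.221, 0.476, 0.248] pointing down, gripper open.
Joint ranges: [-2.9, 2.9], [-0.91, 2.17], [0.12, 2.37], [-1.06, 4.2], [0.26, 2.73], [-2.93, 2.93]. Speed limits (rad/s): [2.57, 2.57, 3.01, 3.14, 3.14, 3.14].

## Interface

Orientations are given as a rotation vector (axis times angle).
In Python, from rig import bot, capture, camera_params gives the robot as it stands.
- The arm moves only by the shell command python3 -m inch 'ROWS' [FORCE]. ROWS is JSON, a list of rows, each an object with "travel": the shift along the tool's x, y, z as a fraction of full scale, a list of three; "turn": the turn about the tool's z as a fraction of full scale; "jaw": the closure, from -1 (fully open) to 1 (shut). A call has 1 to 5 rows; each row shifts and turns the commanded pose from where the row before left it, along the tool's axes as they then stand; what a row does not reach is not made up. Full scale, the value 1, is 40 mm for a shift and 6 degrees for a turn. A row lasts 1/12 s, in which the tool goes at most 41.7 mm and 7.16 degrees, less where a joint would pass 70% of its speed; a pose out of reach is approached as far as the arm can. A call with a number of a shift or a turn outside -1 to 1 is refused whole. A call with a gripper value outside its range is refused whole. The fingers move at their own pace and stop on an object; FORCE is the grip in N (left out, the last holds). Time passes only in rows, so rows that do not move let the fingers close. It gives the time, the measured TCP pose, the force, the opening and the grip force at its end, in the units of the state.
- bot.observe(): the state, without advancing time (a new reading comes with each control period).
- capture(name): name is "side" or "top"; returns the picture (420x560x3 uint8, blue, green, red); there is no depth.
- camera_params(name): a dict with "K" (3x3 intrinsics, pixels), "eye" and "orientation" of the camera in the world. Camera axes: x right, y down, z forward; pixel columns grow to the right and rows downward; lengths in m; the calibration is good to about 2 mm. A picture is of the moment at which its call begins. camera_params takes no time and is no camera call.
- bot.sign_off(): hands the job in; it is judged then, once.
The state is a dict: "clock": time; "joint_pos": joint angles; "dq": joint speeds; "effort": joint torques, N m; "tcp_pos": TCP position; "tcp_rot": TCP orientation; "contact_force": force on the tool from outside, world axes, zero at the start; "moment": the same for the moment, N m; "gripper_width": finger opening in m; "finger_force": force on a finger pad.
Only numpy, scipy, OpenCV 4.12 (cv2) and the standard library are available. Lean on these libraries where they do the work, as an engineer would, in place of code of your own. Each camera call takes 0.05 s, during which the arm holds its last target. There are 200 camera calls.

## Task

The three brass gas connectors stand in the wrong holders: move each into the holder of its own colour, standing upright on the pocket floor, parking one of them in the empty grey holder on the way and never tipping one over. The red holder has a sliding keeper: slide it aside by its black tab to change the connector, and slide it fully shut again over the red one. Leave the oil can and the wrench where they are.

Things in the scene. Friction and masses are not known exactly. Their poses are not given: they have to be found in the camera images.
- conn_red_mid (a point): loose brass hose connector with red grip, upright, 86 mm tall, 0.2 to 0.4 kg. Point: on its axis half-way up (43 mm above its underside); z = axis, up. Heights from the underside: round flange 44 mm dia. to 24 mm, hexagon 38 mm to 30 mm, neck 14 mm dia. to 46 mm, coloured grip 24 mm dia. to 86 mm (grip's middle 23 mm above the point). Take it by the grip from above.
- conn_blue_mid (a point): loose brass hose connector with blue grip, upright, 86 mm tall, 0.2 to 0.4 kg. Point: on its axis half-way up (43 mm above its underside); z = axis, up. Heights from the underside: round flange 44 mm dia. to 24 mm, hexagon 38 mm to 30 mm, neck 14 mm dia. to 46 mm, coloured grip 24 mm dia. to 86 mm (grip's middle 23 mm above the point). Take it by the grip from above.
- conn_yellow_mid (a point): loose brass hose connector with yellow grip, upright, 86 mm tall, 0.2 to 0.4 kg. Point: on its axis half-way up (43 mm above its underside); z = axis, up. Heights from the underside: round flange 44 mm dia. to 24 mm, hexagon 38 mm to 30 mm, neck 14 mm dia. to 46 mm, coloured grip 24 mm dia. to 86 mm (grip's middle 23 mm above the point). Take it by the grip from above.
- holder_red: red holder, fixed, 74 mm square, 39 mm high, open square pocket 60 mm wide (walls 7 mm, floor 6 mm above the bench). Origin: on the bench under the pocket's centre; z up, x, y along its sides. On its +y side a red bed 36 mm high, with two rails 46 mm high, runs on to y = 143 mm and carries the keeper.
- holder_blue: blue holder, fixed, 74 mm square, 39 mm high, open square pocket 60 mm wide (walls 7 mm, floor 6 mm above the bench). Origin: on the bench under the pocket's centre; z up, x, y along its sides. A connector seated in any holder has its half-way point 49 mm, its top 92 mm above the bench.
- holder_yellow: yellow holder, fixed, 74 mm square, 39 mm high, open square pocket 60 mm wide (walls 7 mm, floor 6 mm above the bench). Origin: on the bench under the pocket's centre; z up, x, y along its sides.
- holder_grey: bare grey metal holder, empty at the start, fixed, 74 mm square, 39 mm high, open square pocket 60 mm wide (walls 7 mm, floor 6 mm above the bench). Origin: on the bench under the pocket's centre; z up, x, y along its sides.
- keeper (a joint): keeper of the red holder, m: 0 shut, to 0.060 open along that holder's +y; pocket free from 0.045. Steel fork plate 40 to 44 mm above the bench, its 34 mm slot round the connector's neck when shut. Black tab, 12 mm thick (holder x), 26 mm long (y), 44 to 92 mm above the bench, middle at x = 0, y = 57 mm + joint value in the red holder's frame. Friction 1.2 N, stays where left.
- oil_can: bystander: yellow oil can, loose, 68 mm diameter, body 119 mm tall with a thin bent spout up to 190 mm reaching out 38 mm; origin at the centre of its underside. Leave alone.
- wrench: bystander: steel wrench, loose, 180 mm long, lying flat along its own x; origin under its middle. Leave alone.
Mind the look-alikes: they are no part of the job. Several things look just like the holder_red: the one meant starts farthest to the robot's right.

How it is judged:
By the outcome, as a careful person would: the job done as asked, in the order asked, and still so for the second after the job is handed in, with the robot touching nothing.
It also fails if it takes over 133 s, if anything falls off the work surface, if the arm or the gripper's body presses on something with over 40 N, if the wrist force passes 120 N, or if a joint passes its speed limit or range.

## Working session

There is one attempt and no reset: what is moved stays moved. The work goes in short steps, Python scripts to look and compute and a shell command to move; the robot and the scene stay as the last step left them, time stands still between calls to the robot, and variables do not carry over. Pictures are saved under pics/ and viewed, at most 14 in all, crops included, and the job is handed in when it is done.

```bash
ls; mkdir -p pics; python3 - <<'E'
from rig import bot,capture,camera_params
import cv2
for n in("top","side"):
    cv2.imwrite(f"pics/{n}0.png",capture(n)); print(n,camera_params(n))
print(bot.observe())
E
```

```text
pics
top {'K': array([[381.55998756,   0.        , 283.38869349],
       [  0.        , 381.55998756, 214.07023013],
       [  0.        ,   0.        ,   1.        ]]), 'eye': array([ 0.26911437, -0.02133413,  0.93203394]), 'orientation': array([-2.12777055,  2.13972909, -0.24367515])}
side {'K': array([[499.68378031,   0.        , 272.75053252],
       [  0.        , 499.68378031, 213.23056152],
       [  0.        ,   0.        ,   1.        ]]), 'eye': array([-0.35709852, -0.84007744,  0.99204701]), 'orientation': array([-2.11028886,  0.89102965, -0.39679265])}
{'clock': 0.1, 'joint_pos': array([ 1.06671178e+00,  5.28028886e-02,  1.40161889e+00, -1.42056593e-05,
        1.68859137e+00, -7.02825703e-02]), 'dq': array([-0.00119812, -0.00132392, -0.00261564,  0.00046614, -0.00109783,
       -0.00247835]), 'effort': array([ 1.23115620e-03, -3.82579243e+01, -3.60988033e+01, -8.35937408e-05,
        4.71443724e-03,  2.56236683e-05]), 'tcp_pos': array([0.2205279 , 0.47617263, 0.24754357]), 'tcp_rot': array([-6.76002837e-01, -3.06760119e+00,  2.14593612e-03]), 'contact_force': array([ 0.11446651, -0.5352592 , -1.12949248]), 'moment': array([ 0.02804438, -0.02743336,  0.0095856 ]), 'finger_force': 0.0, 'gripper_width': 0.0855050691392602}
```

View pics/top0.png

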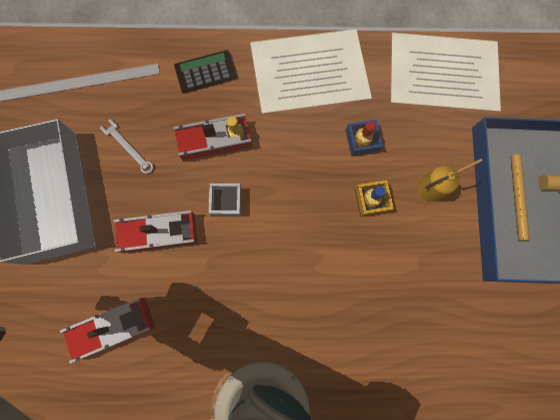

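View pics/side0.png

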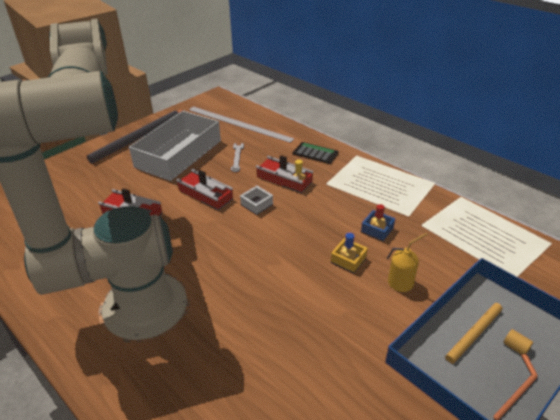

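The top view shows yellow in the rightmost red holder (235,130), red in blue (366,135), blue in yellow (376,195), and the grey holder empty (225,199). I'll zoom in to get the rim corners.

```bash
python3 - <<'E'
import cv2
im=cv2.imread("pics/top0.png")
a=cv2.resize(im[100:220,165:265],None,fx=5,fy=5,interpolation=cv2.INTER_CUBIC)
b=cv2.resize(im[110:220,340:400],None,fx=5,fy=5,interpolation=cv2.INTER_CUBIC)
b=cv2.copyMakeBorder(b,0,50,0,0,cv2.BORDER_CONSTANT)
cv2.imwrite("pics/crop.png",cv2.hconcat([a,b]))
E
cat > h.py <<'E'
from rig import bot,capture,camera_params
import numpy as np,cv2
from scipy.spatial.transform import Rotation as R
def ray(n,uv,z):
    c=camera_params(n);M=R.from_rotvec(c['orientation']).as_matrix()
    d=M@np.linalg.solve(c['K'],[uv[0],uv[1],1]);e=c['eye']
    return (e+d*(z-e[2])/d[2])
def proj(n,p):
    c=camera_params(n);M=R.from_rotvec(c['orientation']).as_matrix()
    q=c['K']@(M.T@(np.array(p)-c['eye']));return q[:2]/q[2]
def mm(x,y,z,yaw=None):
    """tool-frame travel units (40mm) to world target; yaw = desired world dir (deg) of tool y, mod 180"""
    s=bot.observe();T=R.from_rotvec(s['tcp_rot']).as_matrix()
    d=T.T@(np.array([x,y,z])-s['tcp_pos'])/.04
    yy=np.degrees(np.arctan2(T[1,1],T[0,1]))
    print('travel',d.round(3),'tool y dir',yy.round(2),'tilt',(np.degrees(np.arccos(-T[2,2]))).round(2),'q6',s['joint_pos'][5].round(3))
    if yaw is not None:
        dd=(yy-yaw+90)%180-90 # turn about tool z (down) reduces world yaw
        Tz=T@R.from_euler('z',dd,degrees=True).as_matrix()
        print('turn units',round(dd/6,3),'travel after turn',(Tz.T@(np.array([x,y,z])-s['tcp_pos'])/.04).round(3))
def st():
    s=bot.observe();print(round(s['clock'],2),s['tcp_pos'].round(4),s['contact_force'].round(1),round(s['gripper_width'],4),round(s['finger_force'],1))
E
```

```text
(no output)
```

View pics/crop.png

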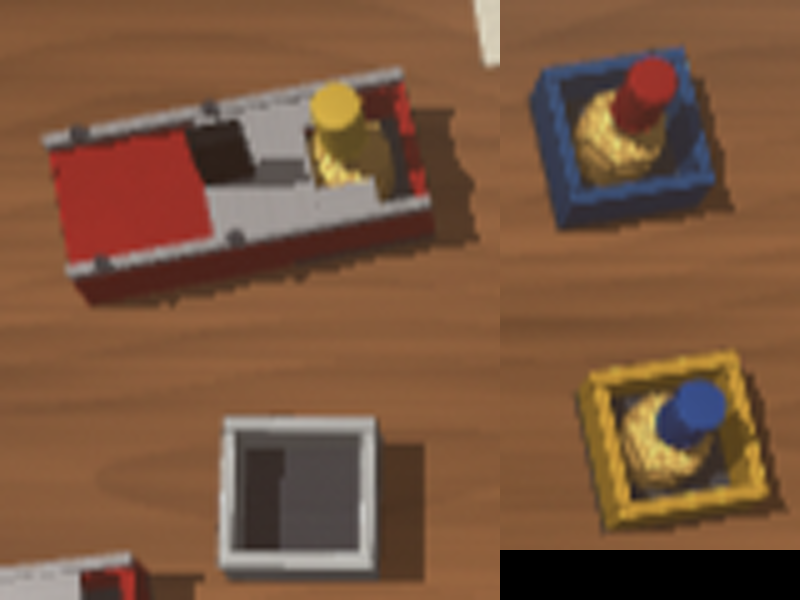

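```bash
python3 - <<'E'
from h import *
A=lambda p:(p[0]/5+165-.4,p[1]/5+100-.4)
B=lambda p:((p[0]-500)/5+340-.4,p[1]/5+110-.4)
def sq(name,f,pts,z):
    P=np.array([ray("top",f(p),z)[:2] for p in pts]);c=P.mean(0)
    E=np.roll(P,-1,0)-P
    print(name,c.round(4),'sides',np.linalg.norm(E,axis=1).round(4),'ang',np.degrees(np.arctan2(E[:,1],E[:,0])).round(1))
    return P
sq('blue',B,[(548,73),(685,50),(714,180),(571,203)],.039)
sq('yel',B,[(593,375),(737,352),(768,492),(615,516)],.039)
sq('grey',A,[(224,420),(376,418),(374,570),(220,570)],.039)
P=sq('red',A,[(42,138),(402,72),(430,200),(68,270)],.046)
u=(P[0]+P[3]-P[1]-P[2]);u/=np.linalg.norm(u);w=(P[1]+P[2])/2
o=w+.037*u;print('red origin',o.round(4),'y dir',np.degrees(np.arctan2(u[1],u[0])).round(2),'tab',(o+.057*u).round(4))
for n,f,p in(('cy',A,(335,103)),('cr',B,(652,80)),('cb',B,(699,402))):
    x=ray("top",f(p),.092);print(n,x.round(4), 'side px',proj('side',x).round(1))
t=np.r_[o+.057*u,.092];print('tab proj',proj('top',t).round(1),proj('side',t).round(1))
# side-view color centroid of grips
im=cv2.imread('pics/side0.png');print([proj('side',[*c,.046]).round(0) for c in P])
x=cv2.resize(im[140:275,230:400],None,fx=4,fy=4,interpolation=cv2.INTER_CUBIC);cv2.imwrite('pics/side0c.png',x)
E
```

```text
blue [ 0.6472 -0.2595] sides [0.0715 0.0703 0.0735 0.0695] ang [ -79.6 -171.3   99.7    7.1]
yel [ 0.4887 -0.2753] sides [0.0726 0.071  0.076  0.0706] ang [ -80.7 -171.3   98.8    6. ]
grey [0.4838 0.0895] sides [0.073  0.0749 0.0728 0.0737] ang [ -89.2 -180.    89.9    0.2]
red [0.6459 0.1223] sides [0.1795 0.069  0.1785 0.0699] ang [ -78.4 -167.9  101.9   12.9]
red origin [0.6566 0.0709] y dir 101.72 tab [0.645  0.1267]
cy [0.6597 0.0698 0.092 ] side px [299.  160.2]
cr [ 0.6481 -0.2573  0.092 ] side px [380.4 204.9]
cb [ 0.4904 -0.2706  0.092 ] side px [350.1 233.5]
tab proj [207.  125.9] [283.2 155.4]
[array([268., 155.]), array([313., 170.]), array([302., 181.]), array([257., 165.])]
```

View pics/side0c.png

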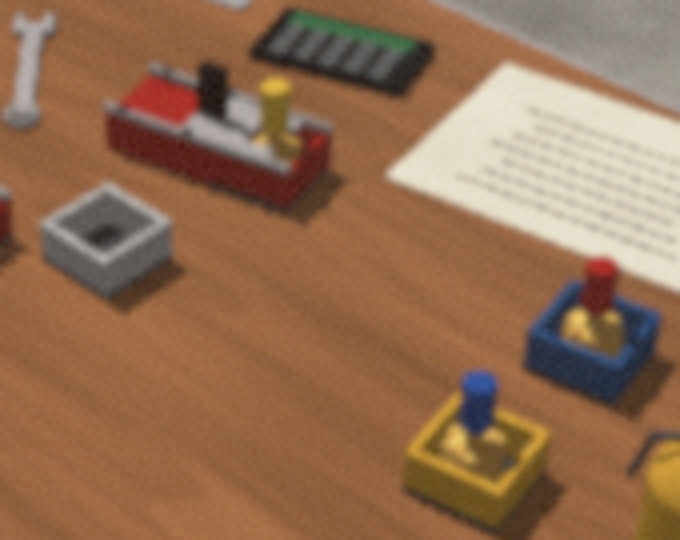

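Both views agree: the side view puts the grips at (299,161), (380,207) and (350,235) and the tab at (283,157), all within 2 px of the projections. Next is a move to above the tab.

```bash
python3 -c "
from h import *
mm(.645,.127,.248,11.7); print(ray('top',(441,183),.1))"
```

```text
travel [-1.3298e+01 -3.4600e+00 -8.0000e-03] tool y dir 65.14 tilt 0.08 q6 -0.07
turn units 8.907 travel after turn [-1.070e+01  8.621e+00 -8.000e-03]
[ 0.50484285 -0.41165471  0.1       ]
```

```bash
R='{"travel":[0,0,0],"turn":0.9,"jaw":-1}'; python3 -m inch '[{"travel":[0,0,0],"turn":0.9,"jaw":-1},{"travel":[0,0,0],"turn":0.9,"jaw":-1},{"travel":[0,0,0],"turn":0.9,"jaw":-1},{"travel":[0,0,0],"turn":0.9,"jaw":-1},{"travel":[0,0,0],"turn":0.9,"jaw":-1}]' 25
python3 -m inch '[{"travel":[0,0,0],"turn":0.9,"jaw":-1},{"travel":[0,0,0],"turn":0.9,"jaw":-1},{"travel":[0,0,0],"turn":0.9,"jaw":-1},{"travel":[0,0,0],"turn":0.9,"jaw":-1},{"travel":[0,0,0],"turn":0.8,"jaw":-1}]'
python3 -c "
from h import *
mm(.645,.127,.248,11.7)"
```

```text
clock: 0.52
tcp_pos: [0.2206, 0.4762, 0.2478]
tcp_rot: [-1.38, -2.822, 0.001]
contact_force: [0.2, 0.2, -0.3]
gripper_width: 0.0853
finger_force: 0.0
clock: 0.93
tcp_pos: [0.2206, 0.4762, 0.2478]
tcp_rot: [1.988, 2.432, -0.001]
contact_force: [-0.7, 0.4, -0.3]
gripper_width: 0.0855
finger_force: 0.0
travel [-1.0668e+01  8.6610e+00 -3.0000e-03] tool y dir 11.48 tilt 0.05 q6 0.866
turn units -0.037 travel after turn [-1.0701e+01  8.6200e+00 -3.0000e-03]
```

```bash
python3 -m inch '[{"travel":[-0.71,0.577,0],"turn":0,"jaw":-1},{"travel":[-0.71,0.577,0],"turn":0,"jaw":-1},{"travel":[-0.71,0.577,0],"turn":0,"jaw":-1},{"travel":[-0.71,0.577,0],"turn":0,"jaw":-1},{"travel":[-0.71,0.577,0],"turn":0,"jaw":-1}]'|head -2
python3 -m inch '[{"travel":[-0.71,0.577,0],"turn":0,"jaw":-1},{"travel":[-0.71,0.577,0],"turn":0,"jaw":-1},{"travel":[-0.71,0.577,0],"turn":0,"jaw":-1},{"travel":[-0.71,0.577,0],"turn":0,"jaw":-1},{"travel":[-0.71,0.577,0],"turn":0,"jaw":-1}]'|head -2
python3 -m inch '[{"travel":[-0.71,0.577,0],"turn":0,"jaw":-1},{"travel":[-0.71,0.577,0],"turn":0,"jaw":-1},{"travel":[-0.71,0.577,0],"turn":0,"jaw":-1},{"travel":[-0.71,0.577,0],"turn":0,"jaw":-1},{"travel":[-0.71,0.577,0],"turn":-0.04,"jaw":-1}]'|head -2
python3 -c "
from h import *
mm(.645,.127,.085,11.7)"
```

```text
clock: 1.35
tcp_pos: [0.3635, 0.3595, 0.248]
clock: 1.77
tcp_pos: [0.5055, 0.2438, 0.2479]
clock: 2.18
tcp_pos: [0.6474, 0.1283, 0.2476]
travel [-0.021 -0.061  4.066] tool y dir 11.98 tilt 0.06 q6 -0.069
turn units 0.046 travel after turn [-0.022 -0.061  4.066]
```

```bash
python3 -m inch '[{"travel":[-0.02,-0.06,0.9],"turn":0,"jaw":-1},{"travel":[0,0,0.9],"turn":0.05,"jaw":-1},{"travel":[0,0,0.9],"turn":0,"jaw":-1},{"travel":[0,0,0.7],"turn":0,"jaw":-1},{"travel":[0,0,0.4],"turn":0,"jaw":-1}]'|head -4
python3 -m inch '[{"travel":[0,0,0.3],"turn":0,"jaw":-1},{"travel":[0,0,0.1],"turn":0,"jaw":-1},{"travel":[0,0,0],"turn":0,"jaw":-1}]'
python3 - <<'E'
from h import *
st()
a=capture("top")[95:185,160:280];b=capture("side")[120:210,240:360]
cv2.imwrite("pics/g1.png",cv2.resize(cv2.hconcat([a,b]),None,fx=3.3,fy=3.3,interpolation=cv2.INTER_CUBIC))
E
```

```text
clock: 2.6
tcp_pos: [0.642, 0.1281, 0.0907]
tcp_rot: [-1.981, -2.432, 0.009]
contact_force: [0.1, -0.5, -0.7]
clock: 2.85
tcp_pos: [0.6439, 0.1285, 0.0796]
tcp_rot: [-1.983, -2.435, 0.001]
contact_force: [0.0, 0.2, 0.5]
gripper_width: 0.0855
finger_force: 0.0
2.85 [0.6439 0.1285 0.0796] [0.  0.2 0.5] 0.0855 0.0
```

View pics/g1.png

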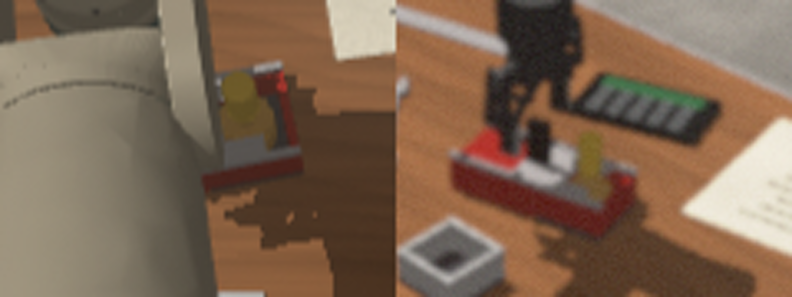

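```bash
python3 -c "
from h import *
for s in(-1,1):
  for z in(.063,.075):
    p=np.array([.6439,.1285,z])+s*.048*np.array([.979,.203,0]);q=proj('side',p);print(s,z,q.round(1),((q-[240,120])*3.3+[396,0]).round(0))
mm(.645,.127,.08,11.7)"
```

```text
-1 0.063 [274.9 169.7] [511. 164.]
-1 0.075 [274.8 166.7] [511. 154.]
1 0.063 [290.2 156. ] [562. 119.]
1 0.075 [290.2 153. ] [562. 109.]
travel [-0.041 -0.007  0.049] tool y dir 11.69 tilt 0.14 q6 -0.063
turn units -0.002 travel after turn [-0.041 -0.007  0.049]
```

The near fingertip sits at (508,150) and the far one at (570,105), where the projection puts them, with the black tab between at (540,145). Closing.

```bash
python3 -m inch '[{"travel":[0,0,0],"turn":0,"jaw":1},{"travel":[0,0,0],"turn":0,"jaw":1},{"travel":[0,0,0],"turn":0,"jaw":1},{"travel":[0,0,0],"turn":0,"jaw":1},{"travel":[0,0,0],"turn":0,"jaw":1}]' 25
python3 -m inch '[{"travel":[0,0,0],"turn":0,"jaw":1},{"travel":[0,0,0],"turn":0,"jaw":1},{"travel":[0,0,0],"turn":0,"jaw":1},{"travel":[0,0,0],"turn":0,"jaw":1}]'
python3 -c "
from h import *
mm(.6439-.056*.203,.1285+.056*.979,.0796)"
```

```text
clock: 3.37
tcp_pos: [0.6442, 0.1285, 0.0806]
tcp_rot: [1.983, 2.436, 0.001]
contact_force: [0.3, -0.0, -0.1]
gripper_width: 0.0255
finger_force: 0.0
clock: 3.7
tcp_pos: [0.6446, 0.1286, 0.0806]
tcp_rot: [1.983, 2.436, 0.002]
contact_force: [4.5, 1.4, -0.6]
gripper_width: 0.0114
finger_force: 29.6
travel [ 1.4   -0.019  0.024] tool y dir 11.7 tilt 0.09 q6 -0.063
```

```bash
python3 -m inch '[{"travel":[0.3,0,0],"turn":0,"jaw":1},{"travel":[0.3,0,0],"turn":0,"jaw":1},{"travel":[0.3,0,0],"turn":0,"jaw":1},{"travel":[0.3,0,0],"turn":0,"jaw":1},{"travel":[0.2,0,0],"turn":0,"jaw":1}]'
python3 -m inch '[{"travel":[0,0,0],"turn":0,"jaw":1},{"travel":[0,0,0],"turn":0,"jaw":-1},{"travel":[0,0,0],"turn":0,"jaw":-1},{"travel":[0,0,0],"turn":0,"jaw":-1},{"travel":[0,0,0],"turn":0,"jaw":-1}]'
python3 -m inch '[{"travel":[0,0,0],"turn":0,"jaw":-1},{"travel":[0,0,0],"turn":0,"jaw":-1},{"travel":[0,0,-0.3],"turn":0,"jaw":-1},{"travel":[0,0,-0.8],"turn":0,"jaw":-1},{"travel":[0,0,-0.8],"turn":0,"jaw":-1}]'
python3 -c "
from h import *
mm(.6585,.0705,.15)"
```

```text
clock: 4.12
tcp_pos: [0.6326, 0.185, 0.0805]
tcp_rot: [1.982, 2.437, 0.001]
contact_force: [5.1, -0.5, -0.7]
gripper_width: 0.0116
finger_force: 29.7
clock: 4.53
tcp_pos: [0.6324, 0.1832, 0.08]
tcp_rot: [-1.984, -2.435, 0.001]
contact_force: [0.1, 0.5, -1.0]
gripper_width: 0.0597
finger_force: 0.0
clock: 4.95
tcp_pos: [0.6319, 0.1831, 0.1563]
tcp_rot: [-1.983, -2.434, 0.004]
contact_force: [0.2, 0.4, 1.3]
gripper_width: 0.0857
finger_force: 0.0
travel [-2.89   0.082  0.159] tool y dir 11.68 tilt 0.2 q6 0.022
```

```bash
python3 -m inch '[{"travel":[-0.6,0.02,0],"turn":0,"jaw":-1},{"travel":[-0.7,0.02,0],"turn":0,"jaw":-1},{"travel":[-0.8,0.02,0],"turn":0,"jaw":-1},{"travel":[-0.6,0.02,0],"turn":0,"jaw":-1},{"travel":[-0.19,0,0],"turn":0,"jaw":-1}]' |head -2
python3 -m inch '[{"travel":[0,0,0],"turn":0,"jaw":-1},{"travel":[0,0,0],"turn":0,"jaw":-1}]' |head -2
python3 - <<'E'
from h import *
mm(.659,.0703,.075)
cv2.imwrite("pics/g2.png",cv2.resize(capture("side")[110:220,230:370],None,fx=4,fy=4,interpolation=cv2.INTER_CUBIC))
E
```

```text
clock: 5.37
tcp_pos: [0.66, 0.0671, 0.1574]
clock: 5.53
tcp_pos: [0.6593, 0.0712, 0.1569]
travel [-0.021 -0.014  2.047] tool y dir 11.66 tilt 0.04 q6 -0.152
```

View pics/g2.png

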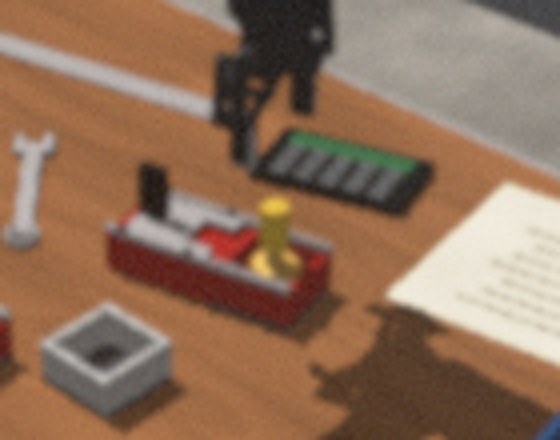

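The keeper is open: its tab has moved to (153,190) and the pocket around the yellow connector is clear. I'll descend and grip.

```bash
python3 -m inch '[{"travel":[-0.02,-0.01,0.6],"turn":0,"jaw":-1},{"travel":[0,0,0.7],"turn":0,"jaw":-1},{"travel":[0,0,0.5],"turn":0,"jaw":-1},{"travel":[0,0,0.2],"turn":0,"jaw":-1},{"travel":[0,0,0.03],"turn":0,"jaw":-1}]' |head -4
python3 -m inch '[{"travel":[0,0,0],"turn":0,"jaw":1},{"travel":[0,0,0],"turn":0,"jaw":1},{"travel":[0,0,0],"turn":0,"jaw":1},{"travel":[0,0,0],"turn":0,"jaw":1},{"travel":[0,0,0],"turn":0,"jaw":1}]' 50
python3 -m inch '[{"travel":[0,0,0],"turn":0,"jaw":1},{"travel":[0,0,0],"turn":0,"jaw":1},{"travel":[0,0,0],"turn":0,"jaw":1}]'
```

```text
clock: 6.0
tcp_pos: [0.6578, 0.0713, 0.0728]
tcp_rot: [-1.98, -2.435, 0.004]
contact_force: [0.4, 0.3, -0.5]
clock: 6.42
tcp_pos: [0.6596, 0.07, 0.0762]
tcp_rot: [1.983, 2.435, 0.002]
contact_force: [0.3, 0.2, -0.4]
gripper_width: 0.0256
finger_force: 0.0
clock: 6.67
tcp_pos: [0.6595, 0.0699, 0.0763]
tcp_rot: [1.983, 2.435, 0.002]
contact_force: [-2.6, 0.7, 6.1]
gripper_width: 0.0229
finger_force: 49.0
```

```bash
python3 -m inch '[{"travel":[0,0,-0.2],"turn":0,"jaw":1},{"travel":[0,0,-0.4],"turn":0,"jaw":1},{"travel":[0,0,-0.6],"turn":0,"jaw":1},{"travel":[0,0,-0.6],"turn":0,"jaw":1},{"travel":[0,0,-0.2],"turn":0,"jaw":1}]'
python3 -c "
from h import *
mm(.484,.0895,.157,0)"
```

```text
clock: 7.08
tcp_pos: [0.6602, 0.07, 0.159]
tcp_rot: [1.982, 2.433, 0.005]
contact_force: [1.2, -0.3, -1.4]
gripper_width: 0.0224
finger_force: 49.3
travel [ 1.37  -4.214  0.03 ] tool y dir 11.68 tilt 0.28 q6 -0.154
turn units 1.947 travel after turn [ 0.488 -4.405  0.03 ]
```

```bash
python3 -m inch '[{"travel":[0.1,-0.3,0],"turn":0,"jaw":1},{"travel":[0.2,-0.6,0],"turn":0,"jaw":1},{"travel":[0.2,-0.6,0],"turn":0,"jaw":1},{"travel":[0.2,-0.6,0],"turn":0,"jaw":1},{"travel":[0.2,-0.6,0],"turn":0,"jaw":1}]'|head -2
python3 -m inch '[{"travel":[0.2,-0.6,0],"turn":0,"jaw":1},{"travel":[0.15,-0.5,0],"turn":0,"jaw":1},{"travel":[0.1,-0.3,0],"turn":0,"jaw":1},{"travel":[0.02,-0.11,0],"turn":0,"jaw":1},{"travel":[0,0,0],"turn":0,"jaw":1}]'|head -2
python3 -m inch '[{"travel":[0,0,0],"turn":0,"jaw":1}]'
python3 - <<'E'
from h import *
mm(.484,.0895,.077)
cv2.imwrite("pics/g3.png",cv2.resize(capture("side")[120:230,210:340],None,fx=4,fy=4,interpolation=cv2.INTER_CUBIC))
E
```

```text
clock: 7.5
tcp_pos: [0.5443, 0.0833, 0.1536]
clock: 7.92
tcp_pos: [0.4824, 0.0895, 0.1546]
clock: 8.0
tcp_pos: [0.4835, 0.0894, 0.1549]
tcp_rot: [1.984, 2.436, 0.0]
contact_force: [0.2, 0.2, -3.5]
gripper_width: 0.0226
finger_force: 50.0
travel [0.    0.014 1.947] tool y dir 11.68 tilt 0.01 q6 -0.096
```

View pics/g3.png

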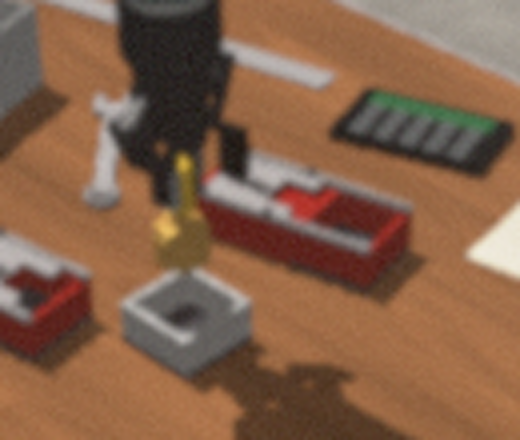

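The yellow connector hangs upright at (183,235), centred over the grey pocket at (186,315). I'll lower it.

```bash
python3 -m inch '[{"travel":[0,0,0.3],"turn":0,"jaw":1},{"travel":[0,0,0.5],"turn":0,"jaw":1},{"travel":[0,0,0.5],"turn":0,"jaw":1},{"travel":[0,0,0.4],"turn":0,"jaw":1},{"travel":[0,0,0.2],"turn":0,"jaw":1}]'|head -4
python3 -m inch '[{"travel":[0,0,0.03],"turn":0,"jaw":1},{"travel":[0,0,0.03],"turn":0,"jaw":1},{"travel":[0,0,0],"turn":0,"jaw":1}]'
```

```text
clock: 8.47
tcp_pos: [0.4819, 0.0892, 0.0759]
tcp_rot: [-1.982, -2.433, 0.005]
contact_force: [-24.9, -3.2, 35.2]
clock: 8.72
tcp_pos: [0.4834, 0.0894, 0.0765]
tcp_rot: [1.984, 2.436, 0.0]
contact_force: [0.4, 0.6, -2.4]
gripper_width: 0.0225
finger_force: 51.1
```

```bash
python3 -m inch '[{"travel":[0,0,0],"turn":0,"jaw":-1},{"travel":[0,0,0],"turn":0,"jaw":-1},{"travel":[0,0,0],"turn":0,"jaw":-1},{"travel":[0,0,0],"turn":0,"jaw":-1},{"travel":[0,0,0],"turn":0,"jaw":-1}]'|head -2
python3 -m inch '[{"travel":[0,0,-0.3],"turn":0,"jaw":-1},{"travel":[0,0,-0.6],"turn":0,"jaw":-1},{"travel":[0,0,-0.7],"turn":0,"jaw":-1},{"travel":[0,0,-0.6],"turn":0,"jaw":-1},{"travel":[0,0,-0.3],"turn":0,"jaw":-1}]'
python3 -c "
from h import *
mm(.648,-.2575,.177)"
```

```text
clock: 9.13
tcp_pos: [0.4834, 0.0895, 0.0771]
clock: 9.55
tcp_pos: [0.4842, 0.0896, 0.1803]
tcp_rot: [1.981, 2.433, 0.006]
contact_force: [0.2, 0.5, 1.8]
gripper_width: 0.0852
finger_force: 0.0
travel [-9.328  2.251  0.099] tool y dir 11.69 tilt 0.3 q6 -0.096
```

```bash
python3 -m inch '[{"travel":[-0.4,0.1,0],"turn":0,"jaw":-1},{"travel":[-0.75,0.18,0],"turn":0,"jaw":-1},{"travel":[-0.75,0.18,0],"turn":0,"jaw":-1},{"travel":[-0.75,0.18,0],"turn":0,"jaw":-1},{"travel":[-0.75,0.18,0],"turn":0,"jaw":-1}]'|head -2
python3 -m inch '[{"travel":[-0.75,0.18,0],"turn":0,"jaw":-1},{"travel":[-0.75,0.18,0],"turn":0,"jaw":-1},{"travel":[-0.75,0.18,0],"turn":0,"jaw":-1},{"travel":[-0.75,0.18,0],"turn":0,"jaw":-1},{"travel":[-0.75,0.18,0],"turn":0,"jaw":-1}]'|head -2
python3 -m inch '[{"travel":[-0.75,0.18,0],"turn":0,"jaw":-1},{"travel":[-0.75,0.18,0],"turn":0,"jaw":-1},{"travel":[-0.6,0.16,0],"turn":0,"jaw":-1},{"travel":[-0.08,0,0],"turn":0,"jaw":-1},{"travel":[0,0,0],"turn":0,"jaw":-1}]'|head -2
python3 - <<'E'
from h import *
mm(.648,-.2575,.077)
cv2.imwrite("pics/g4.png",cv2.resize(capture("top")[90:230,160:410],None,fx=3,fy=3,interpolation=cv2.INTER_CUBIC))
E
```

```text
clock: 9.97
tcp_pos: [0.543, -0.0383, 0.1761]
clock: 10.38
tcp_pos: [0.6087, -0.1781, 0.1758]
clock: 10.8
tcp_pos: [0.6462, -0.2591, 0.1749]
travel [0.026 0.057 2.447] tool y dir 11.58 tilt 0.12 q6 -0.636
```

View pics/g4.png

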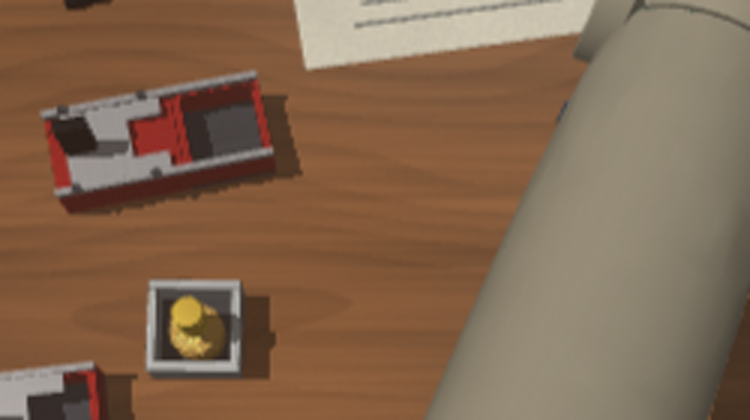

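Yellow stands upright in the grey holder at (195,325) and the red pocket is empty and uncovered at (228,130). Picking up the red connector next.

```bash
python3 -m inch '[{"travel":[0.03,0.06,0.5],"turn":0,"jaw":-1},{"travel":[0,0,0.7],"turn":0,"jaw":-1},{"travel":[0,0,0.6],"turn":0,"jaw":-1},{"travel":[0,0,0.4],"turn":0,"jaw":-1},{"travel":[0,0,0.2],"turn":0,"jaw":-1}]' |head -4
python3 -m inch '[{"travel":[0,0,0.05],"turn":0,"jaw":1},{"travel":[0,0,0],"turn":0,"jaw":1},{"travel":[0,0,0],"turn":0,"jaw":1},{"travel":[0,0,0],"turn":0,"jaw":1},{"travel":[0,0,0],"turn":0,"jaw":1}]' 50 | head -4
python3 -m inch '[{"travel":[0,0,0],"turn":0,"jaw":1},{"travel":[0,0,0],"turn":0,"jaw":1},{"travel":[0,0,0],"turn":0,"jaw":1},{"travel":[0,0,0],"turn":0,"jaw":1}]'
python3 -c "
from h import *
mm(.648,-.2575,.077);print(ray('top',(160+188/3,90+311/3),.092))"
```

```text
clock: 11.27
tcp_pos: [0.6472, -0.254, 0.0775]
tcp_rot: [-1.979, -2.434, 0.001]
contact_force: [-0.3, 0.1, -0.2]
clock: 11.68
tcp_pos: [0.6491, -0.2564, 0.0803]
tcp_rot: [1.982, 2.434, 0.001]
contact_force: [-0.2, 0.1, 2.5]
clock: 12.02
tcp_pos: [0.649, -0.2565, 0.0804]
tcp_rot: [1.983, 2.434, 0.001]
contact_force: [-1.6, 0.4, 6.2]
gripper_width: 0.0222
finger_force: 48.8
travel [-0.019 -0.029  0.084] tool y dir 11.68 tilt 0.12 q6 -0.633
[0.48197831 0.08683572 0.092     ]
```

```bash
python3 -m inch '[{"travel":[0,0,-0.2],"turn":0,"jaw":1},{"travel":[0,0,-0.4],"turn":0,"jaw":1},{"travel":[0,0,-0.6],"turn":0,"jaw":1},{"travel":[0,0,-0.6],"turn":0,"jaw":1},{"travel":[0,0,-0.3],"turn":0,"jaw":1}]'
python3 -c "
from h import *
mm(.6575,.0705,.164)"
```

```text
clock: 12.43
tcp_pos: [0.6492, -0.2564, 0.166]
tcp_rot: [1.982, 2.433, 0.002]
contact_force: [0.7, -0.4, -2.3]
gripper_width: 0.0224
finger_force: 49.2
travel [7.962 1.859 0.041] tool y dir 11.69 tilt 0.2 q6 -0.633
```

```bash
python3 -m inch '[{"travel":[0.3,0.07,0],"turn":0,"jaw":1},{"travel":[0.6,0.14,0],"turn":0,"jaw":1},{"travel":[0.7,0.165,0],"turn":0,"jaw":1},{"travel":[0.7,0.165,0],"turn":0,"jaw":1},{"travel":[0.7,0.165,0],"turn":0,"jaw":1}]'|head -2
python3 -m inch '[{"travel":[0.7,0.165,0],"turn":0,"jaw":1},{"travel":[0.7,0.165,0],"turn":0,"jaw":1},{"travel":[0.7,0.165,0],"turn":0,"jaw":1},{"travel":[0.7,0.165,0],"turn":0,"jaw":1},{"travel":[0.7,0.165,0],"turn":0,"jaw":1}]'|head -2
python3 -m inch '[{"travel":[0.7,0.165,0],"turn":0,"jaw":1},{"travel":[0.5,0.11,0],"turn":0,"jaw":1},{"travel":[0.2,0.04,0],"turn":0,"jaw":1},{"travel":[0.06,0.02,0],"turn":0,"jaw":1},{"travel":[0,0,0],"turn":0,"jaw":1}]'|head -2
python3 -m inch '[{"travel":[0,0,0],"turn":0,"jaw":1}]'
python3 - <<'E'
from h import *
mm(.6575,.0705,.081)
E
```

```text
clock: 12.85
tcp_pos: [0.6509, -0.1306, 0.1601]
clock: 13.27
tcp_pos: [0.6546, 0.0132, 0.1603]
clock: 13.68
tcp_pos: [0.6566, 0.0711, 0.1615]
clock: 13.77
tcp_pos: [0.6569, 0.0697, 0.162]
tcp_rot: [-1.985, -2.435, 0.001]
contact_force: [0.5, -0.0, -2.7]
gripper_width: 0.0228
finger_force: 49.2
travel [0.017 0.02  2.025] tool y dir 11.63 tilt 0.06 q6 -0.153
```

```bash
python3 -m inch '[{"travel":[0.01,0.02,0.4],"turn":0,"jaw":1},{"travel":[0,0,0.5],"turn":0,"jaw":1},{"travel":[0,0,0.4],"turn":0,"jaw":1},{"travel":[0,0,0.3],"turn":0,"jaw":1},{"travel":[0,0,0.15],"turn":0,"jaw":1}]'|head -4
python3 -m inch '[{"travel":[0,0,0.1],"turn":0,"jaw":1},{"travel":[0,0,0.07],"turn":0,"jaw":1},{"travel":[0,0,0.04],"turn":0,"jaw":1},{"travel":[0,0,0.02],"turn":0,"jaw":1},{"travel":[0,0,0],"turn":0,"jaw":1}]'
```

```text
clock: 14.18
tcp_pos: [0.657, 0.07, 0.0903]
tcp_rot: [-1.984, -2.433, 0.004]
contact_force: [-0.1, -0.7, -3.2]
clock: 14.6
tcp_pos: [0.6581, 0.0713, 0.0842]
tcp_rot: [1.983, 2.435, 0.001]
contact_force: [0.3, 0.3, -2.7]
gripper_width: 0.0225
finger_force: 49.4
```

```bash
python3 -m inch '[{"travel":[0,0,0.05],"turn":0,"jaw":1},{"travel":[0,0,0.03],"turn":0,"jaw":1},{"travel":[0,0,0],"turn":0,"jaw":1},{"travel":[0,0,0],"turn":0,"jaw":1}]'
```

```text
clock: 14.93
tcp_pos: [0.6579, 0.0714, 0.0804]
tcp_rot: [1.984, 2.436, 0.0]
contact_force: [-0.3, -0.2, -2.9]
gripper_width: 0.0225
finger_force: 49.4
```

```bash
python3 -m inch '[{"travel":[0,0,0.02],"turn":0,"jaw":1},{"travel":[0,0,0],"turn":0,"jaw":1}]' | tail -3
python3 -m inch '[{"travel":[0,0,0],"turn":0,"jaw":-1},{"travel":[0,0,0],"turn":0,"jaw":-1},{"travel":[0,0,0],"turn":0,"jaw":-1},{"travel":[0,0,0],"turn":0,"jaw":-1},{"travel":[0,0,0],"turn":0,"jaw":-1}]'|head -2
python3 -m inch '[{"travel":[0,0,-0.2],"turn":0,"jaw":-1},{"travel":[0,0,-0.5],"turn":0,"jaw":-1},{"travel":[0,0,-0.7],"turn":0,"jaw":-1},{"travel":[0,0,-0.5],"turn":0,"jaw":-1},{"travel":[0,0,-0.2],"turn":0,"jaw":-1}]'
python3 - <<'E'
from h import *
mm(.6327,.184,.16)
cv2.imwrite("pics/g5.png",cv2.resize(capture("side")[120:220,230:350],None,fx=4,fy=4,interpolation=cv2.INTER_CUBIC))
E
```

```text
contact_force: [-2.7, 0.6, 3.6]
gripper_width: 0.0225
finger_force: 49.8
clock: 15.52
tcp_pos: [0.6579, 0.0713, 0.0795]
clock: 15.93
tcp_pos: [0.6592, 0.0714, 0.1685]
tcp_rot: [1.981, 2.432, 0.007]
contact_force: [-0.2, 0.5, -0.1]
gripper_width: 0.0856
finger_force: 0.0
travel [ 2.892 -0.079  0.21 ] tool y dir 11.69 tilt 0.39 q6 -0.152
```

View pics/g5.png

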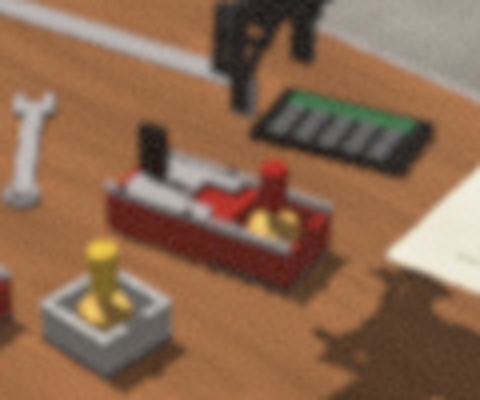

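Red stands upright in the red holder, its grip at (273,185), and the open tab is at (153,150). Next I'll grip the tab and shut the keeper.

```bash
python3 -m inch '[{"travel":[0.4,-0.02,0],"turn":0,"jaw":-1},{"travel":[0.8,-0.02,0],"turn":0,"jaw":-1},{"travel":[0.8,-0.02,0],"turn":0,"jaw":-1},{"travel":[0.6,-0.02,0],"turn":0,"jaw":-1},{"travel":[0.3,0,0]    ,"turn":0,"jaw":-1}]' |head -2
python3 -m inch '[{"travel":[0,0,0.4],"turn":0,"jaw":-1},{"travel":[0,0,0.7],"turn":0,"jaw":-1},{"travel":[0,0,0.6],"turn":0,"jaw":-1},{"travel":[0,0,0.3],"turn":0,"jaw":-1},{"travel":[0,0,0.15],"turn":0,"jaw":-1}]'|head -4
python3 -m inch '[{"travel":[0,0,0],"turn":0,"jaw":1},{"travel":[0,0,0],"turn":0,"jaw":1},{"travel":[0,0,0],"turn":0,"jaw":1},{"travel":[0,0,0],"turn":0,"jaw":1},{"travel":[0,0,0],"turn":0,"jaw":1}]' 30 | head -4
python3 -m inch '[{"travel":[0,0,0],"turn":0,"jaw":1},{"travel":[0,0,0],"turn":0,"jaw":1},{"travel":[0,0,0],"turn":0,"jaw":1},{"travel":[0,0,0],"turn":0,"jaw":1}]'
```

```text
clock: 16.4
tcp_pos: [0.6292, 0.1878, 0.1612]
clock: 16.82
tcp_pos: [0.6295, 0.1838, 0.0737]
tcp_rot: [-1.982, -2.433, 0.007]
contact_force: [-0.3, -0.2, 0.5]
clock: 17.23
tcp_pos: [0.6318, 0.1843, 0.0789]
tcp_rot: [1.983, 2.435, 0.003]
contact_force: [-0.6, -0.5, 0.2]
clock: 17.57
tcp_pos: [0.6327, 0.1845, 0.0786]
tcp_rot: [1.982, 2.434, 0.006]
contact_force: [7.6, 1.4, -0.6]
gripper_width: 0.0118
finger_force: 35.4
```

```bash
python3 -m inch '[{"travel":[-0.2,0,0],"turn":0,"jaw":1},{"travel":[-0.3,0,0],"turn":0,"jaw":1},{"travel":[-0.3,0,0],"turn":0,"jaw":1},{"travel":[-0.25,0,0],"turn":0,"jaw":1},{"travel":[-0.15,0,0],"turn":0,"jaw":1}]'|sed -n '2p;4p'
python3 -m inch '[{"travel":[-0.08,0,0],"turn":0,"jaw":1},{"travel":[-0.05,0,0],"turn":0,"jaw":1},{"travel":[0,0,0],"turn":0,"jaw":1},{"travel":[0,0,0],"turn":0,"jaw":1}]'|sed -n '2p;4p'
python3 -m inch '[{"travel":[-0.05,0,0],"turn":0,"jaw":1},{"travel":[0,0,0],"turn":0,"jaw":1},{"travel":[0,0,0],"turn":0,"jaw":1}]'|sed -n '2p;4p'
```

```text
tcp_pos: [0.6428, 0.1369, 0.0787]
contact_force: [8.6, 3.7, -1.5]
tcp_pos: [0.6438, 0.1321, 0.0786]
contact_force: [9.2, -0.0, -1.4]
tcp_pos: [0.6441, 0.1305, 0.0787]
contact_force: [9.8, 2.2, -1.7]
```

```bash
python3 -m inch '[{"travel":[-0.05,0,0],"turn":0,"jaw":1},{"travel":[0,0,0],"turn":0,"jaw":1},{"travel":[0,0,0],"turn":0,"jaw":1}]'|sed -n '2p;4p'
python3 -m inch '[{"travel":[-0.05,0,0],"turn":0,"jaw":1},{"travel":[0,0,0],"turn":0,"jaw":1},{"travel":[0,0,0],"turn":0,"jaw":1}]'|sed -n '2p;4p'
```

```text
tcp_pos: [0.6445, 0.1286, 0.0786]
contact_force: [9.3, 2.3, -1.7]
tcp_pos: [0.6448, 0.1272, 0.0787]
contact_force: [8.1, 3.6, -0.4]
```

```bash
python3 -m inch '[{"travel":[-0.05,0,0],"turn":0,"jaw":1},{"travel":[0,0,0],"turn":0,"jaw":1},{"travel":[0,0,0],"turn":0,"jaw":1}]'|sed -n '2p;4p'
python3 -m inch '[{"travel":[-0.05,0,0],"turn":0,"jaw":1},{"travel":[0,0,0],"turn":0,"jaw":1},{"travel":[0,0,0],"turn":0,"jaw":1}]'|sed -n '2p;4p'
```

```text
tcp_pos: [0.6449, 0.1271, 0.0787]
contact_force: [7.3, 10.1, -1.1]
tcp_pos: [0.6449, 0.127, 0.0787]
contact_force: [6.7, 17.2, -0.0]
```

```bash
python3 -m inch '[{"travel":[0,0,0],"turn":0,"jaw":-1},{"travel":[0,0,0],"turn":0,"jaw":-1},{"travel":[0,0,0],"turn":0,"jaw":-1},{"travel":[0,0,0],"turn":0,"jaw":-1},{"travel":[0,0,0],"turn":0,"jaw":-1}]'|sed -n '2p;4p'
python3 -m inch '[{"travel":[0,0,0],"turn":0,"jaw":-1},{"travel":[0,0,-0.4],"turn":0,"jaw":-1},{"travel":[0,0,-0.8],"turn":0,"jaw":-1},{"travel":[0,0,-0.8],"turn":0,"jaw":-1},{"travel":[0,0,-0.4],"turn":0,"jaw":-1}]'
python3 -c "
from h import *
mm(.4904,-.271,.177)"
```

```text
tcp_pos: [0.644, 0.1219, 0.0775]
contact_force: [0.2, -0.4, -0.1]
clock: 20.4
tcp_pos: [0.6451, 0.1223, 0.1783]
tcp_rot: [1.982, 2.433, 0.006]
contact_force: [-0.3, -0.1, 1.4]
gripper_width: 0.0857
finger_force: 0.0
travel [-8.847e+00 -5.776e+00  4.000e-03] tool y dir 11.67 tilt 0.32 q6 -0.073
```

```bash
python3 -m inch '[{"travel":[-0.3,-0.2,0],"turn":0,"jaw":-1},{"travel":[-0.65,-0.42,0],"turn":0,"jaw":-1},{"travel":[-0.65,-0.42,0],"turn":0,"jaw":-1},{"travel":[-0.65,-0.42,0],"turn":0,"jaw":-1},{"travel":[-0.65,-0.42,0],"turn":0,"jaw":-1}]'|head -2
python3 -m inch '[{"travel":[-0.65,-0.42,0],"turn":0,"jaw":-1},{"travel":[-0.65,-0.42,0],"turn":0,"jaw":-1},{"travel":[-0.65,-0.42,0],"turn":0,"jaw":-1},{"travel":[-0.65,-0.42,0],"turn":0,"jaw":-1},{"travel":[-0.65,-0.42,0],"turn":0,"jaw":-1}]'|head -2
python3 -m inch '[{"travel":[-0.65,-0.42,0],"turn":0,"jaw":-1},{"travel":[-0.65,-0.42,0],"turn":0,"jaw":-1},{"travel":[-0.65,-0.42,0],"turn":0,"jaw":-1},{"travel":[-0.5,-0.35,0],"turn":0,"jaw":-1},{"travel":[-0.25,-0.19,0],"turn":0,"jaw":-1}]'|head -2
python3 -m inch '[{"travel":[0,0,0],"turn":0,"jaw":-1},{"travel":[0,0,0],"turn":0,"jaw":-1}]'|head -2
python3 - <<'E'
from h import *
mm(.4904,-.271,.08)
a=capture("top")[100:165,165:265];b=capture("side")[200:280,320:440]
cv2.imwrite("pics/g6.png",cv2.hconcat([cv2.resize(a,(400,260),interpolation=cv2.INTER_CUBIC),cv2.resize(b,(390,260),interpolation=cv2.INTER_CUBIC)]))
E
```

```text
clock: 20.82
tcp_pos: [0.5931, -0.0077, 0.1735]
clock: 21.23
tcp_pos: [0.5371, -0.1522, 0.1737]
clock: 21.65
tcp_pos: [0.488, -0.2737, 0.1736]
clock: 21.82
tcp_pos: [0.4893, -0.271, 0.1735]
travel [-0.006  0.027  2.336] tool y dir 11.63 tilt 0.03 q6 -0.775
```

View pics/g6.png

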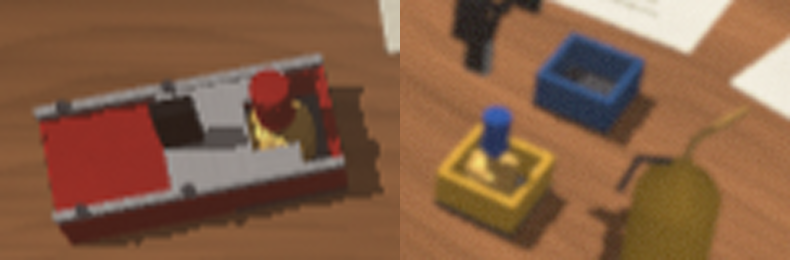

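The keeper is shut round the red connector, with the tab at (175,122), matching its starting place. Blue stands in the yellow holder at (497,130), so I'll grip it.

```bash
python3 -m inch '[{"travel":[0,0.03,0.5],"turn":0,"jaw":-1},{"travel":[0,0,0.7],"turn":0,"jaw":-1},{"travel":[0,0,0.6],"turn":0,"jaw":-1},{"travel":[0,0,0.35],"turn":0,"jaw":-1},{"travel":[0,0,0.15],"turn":0,"jaw":-1}]' |head -4
python3 -m inch '[{"travel":[0,0,0.04],"turn":0,"jaw":1},{"travel":[0,0,0],"turn":0,"jaw":1},{"travel":[0,0,0],"turn":0,"jaw":1},{"travel":[0,0,0],"turn":0,"jaw":1},{"travel":[0,0,0],"turn":0,"jaw":1}]' 50 | head -4
python3 -m inch '[{"travel":[0,0,0],"turn":0,"jaw":1},{"travel":[0,0,0],"turn":0,"jaw":1},{"travel":[0,0,0],"turn":0,"jaw":1},{"travel":[0,0,0],"turn":0,"jaw":1}]'
python3 -m inch '[{"travel":[0,0,-0.2],"turn":0,"jaw":1},{"travel":[0,0,-0.4],"turn":0,"jaw":1},{"travel":[0,0,-0.6],"turn":0,"jaw":1},{"travel":[0,0,-0.6],"turn":0,"jaw":1},{"travel":[0,0,-0.3],"turn":0,"jaw":1}]'
python3 -c "
from h import *
mm(.648,-.2585,.164)"
```

```text
clock: 22.33
tcp_pos: [0.4899, -0.2688, 0.0786]
tcp_rot: [-1.979, -2.434, 0.0]
contact_force: [-0.5, -0.4, 0.3]
clock: 22.75
tcp_pos: [0.4909, -0.2712, 0.0811]
tcp_rot: [1.983, 2.435, 0.0]
contact_force: [-1.2, -0.9, 1.1]
clock: 23.08
tcp_pos: [0.4907, -0.2713, 0.081]
tcp_rot: [1.983, 2.435, -0.0]
contact_force: [-2.8, 1.0, 6.5]
gripper_width: 0.0223
finger_force: 48.7
clock: 23.5
tcp_pos: [0.4911, -0.2712, 0.1667]
tcp_rot: [1.982, 2.434, 0.001]
contact_force: [-0.2, -0.9, -3.3]
gripper_width: 0.0223
finger_force: 49.3
travel [-0.484  3.906  0.078] tool y dir 11.69 tilt 0.18 q6 -0.775
```

```bash
python3 -m inch '[{"travel":[-0.04,0.3,0],"turn":0,"jaw":1},{"travel":[-0.07,0.6,0],"turn":0,"jaw":1},{"travel":[-0.08,0.65,0],"turn":0,"jaw":1},{"travel":[-0.08,0.65,0],"turn":0,"jaw":1},{"travel":[-0.08,0.65,0],"turn":0,"jaw":1}]'|head -2
python3 -m inch '[{"travel":[-0.07,0.5,0],"turn":0,"jaw":1},{"travel":[-0.04,0.35,0],"turn":0,"jaw":1},{"travel":[-0.02,0.2,0],"turn":0,"jaw":1},{"travel":[0,0,0],"turn":0,"jaw":1},{"travel":[0,0,0],"turn":0,"jaw":1}]'|head -2
python3 -c "
from h import *
mm(.648,-.2585,.082)"
```

```text
clock: 23.92
tcp_pos: [0.6057, -0.2611, 0.1627]
clock: 24.33
tcp_pos: [0.6468, -0.2579, 0.1624]
travel [-0.025  0.03   2.011] tool y dir 11.71 tilt 0.13 q6 -0.637
```

```bash
python3 -m inch '[{"travel":[-0.02,0.02,0.4],"turn":0,"jaw":1},{"travel":[0,0,0.5],"turn":0,"jaw":1},{"travel":[0,0,0.4],"turn":0,"jaw":1},{"travel":[0,0,0.3],"turn":0,"jaw":1},{"travel":[0,0,0.15],"turn":0,"jaw":1}]'|sed -n '2p;4p'
python3 -m inch '[{"travel":[0,0,0.1],"turn":0,"jaw":1},{"travel":[0,0,0.08],"turn":0,"jaw":1},{"travel":[0,0,0.05],"turn":0,"jaw":1},{"travel":[0,0,0],"turn":0,"jaw":1},{"travel":[0,0,0],"turn":0,"jaw":1}]'|sed -n '2p;4p'
```

```text
tcp_pos: [0.6466, -0.2586, 0.0914]
contact_force: [-0.3, -0.1, -3.8]
tcp_pos: [0.6483, -0.2588, 0.0855]
contact_force: [-0.1, 0.2, -3.7]
```

```bash
python3 -m inch '[{"travel":[0,0,0.06],"turn":0,"jaw":1},{"travel":[0,0,0.03],"turn":0,"jaw":1},{"travel":[0,0,0],"turn":0,"jaw":1},{"travel":[0,0,0],"turn":0,"jaw":1}]'|sed -n '2p;4p'
python3 -m inch '[{"travel":[0,0,0.02],"turn":0,"jaw":1},{"travel":[0,0,0],"turn":0,"jaw":1},{"travel":[0,0,0],"turn":0,"jaw":1}]'|sed -n '2p;4p'
```

```text
tcp_pos: [0.6481, -0.2587, 0.0812]
contact_force: [-0.8, -0.3, -2.8]
tcp_pos: [0.6482, -0.2589, 0.0811]
contact_force: [-2.7, -0.1, 2.3]
```

Contact is made, so I'll release, rise and head to the yellow connector in the grey holder.

```bash
python3 -m inch '[{"travel":[0,0,0],"turn":0,"jaw":-1},{"travel":[0,0,0],"turn":0,"jaw":-1},{"travel":[0,0,0],"turn":0,"jaw":-1},{"travel":[0,0,0],"turn":0,"jaw":-1},{"travel":[0,0,0],"turn":0,"jaw":-1}]'|sed -n '2p;4p'
python3 -m inch '[{"travel":[0,0,-0.2],"turn":0,"jaw":-1},{"travel":[0,0,-0.5],"turn":0,"jaw":-1},{"travel":[0,0,-0.7],"turn":0,"jaw":-1},{"travel":[0,0,-0.6],"turn":0,"jaw":-1},{"travel":[0,0,-0.3],"turn":0,"jaw":-1}]'|sed -n '2p;4p'
python3 -c "
from h import *
mm(.483,.0885,.17)"
```

```text
tcp_pos: [0.6481, -0.2587, 0.0803]
contact_force: [-0.4, -0.3, -0.5]
tcp_pos: [0.649, -0.2592, 0.1773]
contact_force: [-0.5, -0.2, -0.0]
travel [ 9.353 -2.305  0.138] tool y dir 11.69 tilt 0.35 q6 -0.637
```

```bash
python3 -m inch '[{"travel":[0.4,-0.1,0],"turn":0,"jaw":-1},{"travel":[0.75,-0.18,0],"turn":0,"jaw":-1},{"travel":[0.75,-0.18,0],"turn":0,"jaw":-1},{"travel":[0.75,-0.18,0],"turn":0,"jaw":-1},{"travel":[0.75,-0.18,0],"turn":0,"jaw":-1}]'|head -2
python3 -m inch '[{"travel":[0.75,-0.18,0],"turn":0,"jaw":-1},{"travel":[0.75,-0.18,0],"turn":0,"jaw":-1},{"travel":[0.75,-0.19,0],"turn":0,"jaw":-1},{"travel":[0.75,-0.19,0],"turn":0,"jaw":-1},{"travel":[0.75,-0.19,0],"turn":0,"jaw":-1}]'|head -2
python3 -m inch '[{"travel":[0.75,-0.19,0],"turn":0,"jaw":-1},{"travel":[0.7,-0.19,0],"turn":0,"jaw":-1},{"travel":[0.5,-0.15,0],"turn":0,"jaw":-1},{"travel":[0,0,0],"turn":0,"jaw":-1},{"travel":[0,0,0],"turn":0,"jaw":-1}]'|head -2
python3 - <<'E'
from h import *
mm(.483,.0885,.078)
a=capture("top")[110:220,335:405];b=capture("side")[150:260,230:390]
cv2.imwrite("pics/g7.png",cv2.resize(cv2.hconcat([a,b]),None,fx=3.4,fy=3.4,interpolation=cv2.INTER_CUBIC))
E
```

```text
clock: 27.0
tcp_pos: [0.5874, -0.131, 0.172]
clock: 27.42
tcp_pos: [0.5206, 0.0084, 0.1722]
clock: 27.83
tcp_pos: [0.4848, 0.0798, 0.1725]
travel [ 2.220e-01 -1.000e-03  2.362e+00] tool y dir 11.8 tilt 0.03 q6 -0.118
```

View pics/g7.png

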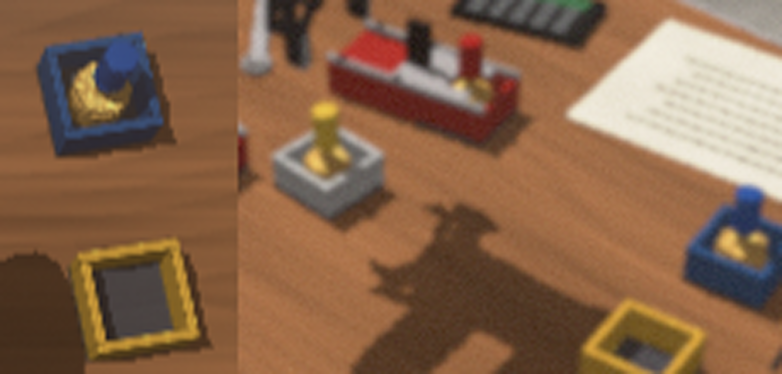

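Blue is seated in the blue holder at (115,75) and the yellow holder is empty at (135,300). I'll take yellow from the grey holder at (325,130).

```bash
python3 -m inch '[{"travel":[0.22,0,0.3],"turn":0,"jaw":-1},{"travel":[0,0,0.7],"turn":0,"jaw":-1},{"travel":[0,0,0.7],"turn":0,"jaw":-1},{"travel":[0,0,0.4],"turn":0,"jaw":-1},{"travel":[0,0,0.2],"turn":0,"jaw":-1}]' |head -4
python3 -m inch '[{"travel":[0,0,0.04],"turn":0,"jaw":1},{"travel":[0,0,0],"turn":0,"jaw":1},{"travel":[0,0,0],"turn":0,"jaw":1},{"travel":[0,0,0],"turn":0,"jaw":1},{"travel":[0,0,0],"turn":0,"jaw":1}]' 50 | head -4
python3 -m inch '[{"travel":[0,0,0],"turn":0,"jaw":1},{"travel":[0,0,0],"turn":0,"jaw":1},{"travel":[0,0,0],"turn":0,"jaw":1},{"travel":[0,0,0],"turn":0,"jaw":1}]'
python3 -m inch '[{"travel":[0,0,-0.2],"turn":0,"jaw":1},{"travel":[0,0,-0.4],"turn":0,"jaw":1},{"travel":[0,0,-0.6],"turn":0,"jaw":1},{"travel":[0,0,-0.6],"turn":0,"jaw":1},{"travel":[0,0,-0.3],"turn":0,"jaw":1}]'
python3 -c "
from h import *
mm(.4895,-.273,.164)"
```

```text
clock: 28.35
tcp_pos: [0.4816, 0.0874, 0.0764]
tcp_rot: [-1.983, -2.432, 0.006]
contact_force: [-0.9, -0.4, 0.0]
clock: 28.77
tcp_pos: [0.4839, 0.0879, 0.0798]
tcp_rot: [1.983, 2.435, 0.003]
contact_force: [0.1, 0.1, 0.3]
clock: 29.1
tcp_pos: [0.4838, 0.0879, 0.0799]
tcp_rot: [1.983, 2.435, 0.002]
contact_force: [-1.6, -0.1, 7.0]
gripper_width: 0.0228
finger_force: 48.8
clock: 29.52
tcp_pos: [0.484, 0.088, 0.1657]
tcp_rot: [1.982, 2.434, 0.004]
contact_force: [-0.2, -0.0, -2.7]
gripper_width: 0.0228
finger_force: 49.5
travel [-8.866 -1.693  0.039] tool y dir 11.69 tilt 0.2 q6 -0.099
```

```bash
python3 -m inch '[{"travel":[-0.3,-0.06,0],"turn":0,"jaw":1},{"travel":[-0.6,-0.11,0],"turn":0,"jaw":1},{"travel":[-0.72,-0.14,0],"turn":0,"jaw":1},{"travel":[-0.72,-0.14,0],"turn":0,"jaw":1},{"travel":[-0.72,-0.14,0],"turn":0,"jaw":1}]'|head -2
python3 -m inch '[{"travel":[-0.72,-0.14,0],"turn":0,"jaw":1},{"travel":[-0.72,-0.14,0],"turn":0,"jaw":1},{"travel":[-0.72,-0.14,0],"turn":0,"jaw":1},{"travel":[-0.72,-0.14,0],"turn":0,"jaw":1},{"travel":[-0.72,-0.14,0],"turn":0,"jaw":1}]'|head -2
python3 -m inch '[{"travel":[-0.72,-0.14,0],"turn":0,"jaw":1},{"travel":[-0.72,-0.14,0],"turn":0,"jaw":1},{"travel":[-0.5,-0.1,0],"turn":0,"jaw":1},{"travel":[-0.28,-0.03,0],"turn":0,"jaw":1},{"travel":[0,0,0],"turn":0,"jaw":1}]'|head -2
python3 -m inch '[{"travel":[0,0,0],"turn":0,"jaw":1}]'|head -4
python3 - <<'E'
from h import *
mm(.4895,-.274,.081)
E
```

```text
clock: 29.93
tcp_pos: [0.4839, -0.0385, 0.1611]
clock: 30.35
tcp_pos: [0.4855, -0.1853, 0.1609]
clock: 30.77
tcp_pos: [0.4876, -0.2757, 0.161]
clock: 30.85
tcp_pos: [0.4881, -0.2735, 0.1614]
tcp_rot: [-1.983, -2.434, -0.0]
contact_force: [0.1, 0.9, -3.5]
travel [-0.022  0.035  2.011] tool y dir 11.64 tilt 0.13 q6 -0.78
```

```bash
python3 -m inch '[{"travel":[-0.01,0.02,0.4],"turn":0,"jaw":1},{"travel":[0,0,0.5],"turn":0,"jaw":1},{"travel":[0,0,0.4],"turn":0,"jaw":1},{"travel":[0,0,0.3],"turn":0,"jaw":1},{"travel":[0,0,0.15],"turn":0,"jaw":1}]'|sed -n '2p;4p'
python3 -m inch '[{"travel":[0,0,0.1],"turn":0,"jaw":1},{"travel":[0,0,0.08],"turn":0,"jaw":1},{"travel":[0,0,0.04],"turn":0,"jaw":1},{"travel":[0,0,0],"turn":0,"jaw":1},{"travel":[0,0,0],"turn":0,"jaw":1}]'|sed -n '2p;4p'
```

```text
tcp_pos: [0.4888, -0.2724, 0.0905]
contact_force: [0.3, -0.3, -3.4]
tcp_pos: [0.4898, -0.2742, 0.0846]
contact_force: [-1.2, -0.8, -2.7]
```

```bash
python3 -m inch '[{"travel":[0,0,0.06],"turn":0,"jaw":1},{"travel":[0,0,0.03],"turn":0,"jaw":1},{"travel":[0,0,0],"turn":0,"jaw":1},{"travel":[0,0,0],"turn":0,"jaw":1}]'|sed -n '2p;4p'
python3 -m inch '[{"travel":[0,0,0.02],"turn":0,"jaw":1},{"travel":[0,0,0],"turn":0,"jaw":1},{"travel":[0,0,0],"turn":0,"jaw":1}]'|sed -n '2p;4p'
```

```text
tcp_pos: [0.4894, -0.274, 0.0803]
contact_force: [-0.2, 0.3, -2.8]
tcp_pos: [0.4896, -0.2741, 0.08]
contact_force: [-1.1, 0.2, 1.9]
```

```bash
python3 -m inch '[{"travel":[0,0,0],"turn":0,"jaw":-1},{"travel":[0,0,0],"turn":0,"jaw":-1},{"travel":[0,0,0],"turn":0,"jaw":-1},{"travel":[0,0,0],"turn":0,"jaw":-1},{"travel":[0,0,0],"turn":0,"jaw":-1}]'|sed -n '2p;4p'
python3 -m inch '[{"travel":[0,0,-0.2],"turn":0,"jaw":-1},{"travel":[0,0,-0.6],"turn":0,"jaw":-1},{"travel":[0,0,-0.8],"turn":0,"jaw":-1},{"travel":[0,0,-0.8],"turn":0,"jaw":-1},{"travel":[0,0,-0.6],"turn":0,"jaw":-1}]'|sed -n '2p;4p'
python3 -m inch '[{"travel":[0.5,0,0],"turn":0,"jaw":-1},{"travel":[0.8,0,0],"turn":0,"jaw":-1},{"travel":[0.8,0,0],"turn":0,"jaw":-1},{"travel":[0.8,0,0],"turn":0,"jaw":-1},{"travel":[0.8,0,0],"turn":0,"jaw":-1}]'|sed -n '2p;4p'
python3 -m inch '[{"travel":[0.5,0,0],"turn":0,"jaw":-1},{"travel":[0.2,0,0],"turn":0,"jaw":-1},{"travel":[0,0,0],"turn":0,"jaw":-1},{"travel":[0,0,0],"turn":0,"jaw":-1},{"travel":[0,0,0],"turn":0,"jaw":-1}]'
python3 - <<'E'
from h import *
a=capture("top")[90:230,160:470];b=capture("side")[130:300,225:425]
cv2.imwrite("pics/end.png",cv2.vconcat([cv2.resize(a,(620,280),interpolation=cv2.INTER_CUBIC),cv2.resize(b[:105],(620,320),interpolation=cv2.INTER_CUBIC)]))
cv2.imwrite("pics/end2.png",cv2.resize(capture("side"),None,fx=1.4,fy=1.4))
E
```

```text
tcp_pos: [0.4895, -0.274, 0.0795]
contact_force: [-0.3, 0.6, -0.1]
tcp_pos: [0.4898, -0.2742, 0.2032]
contact_force: [0.8, -0.5, 0.1]
tcp_pos: [0.459, -0.1278, 0.2002]
contact_force: [0.1, 0.7, 0.0]
clock: 33.93
tcp_pos: [0.454, -0.1026, 0.1997]
tcp_rot: [1.985, 2.435, -0.0]
contact_force: [0.9, 0.3, -0.6]
gripper_width: 0.0853
finger_force: 0.0
```

View pics/end.png

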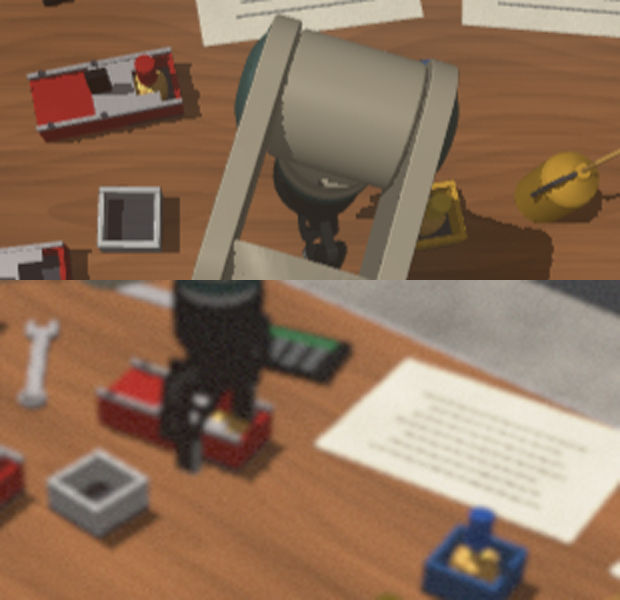

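View pics/end2.png

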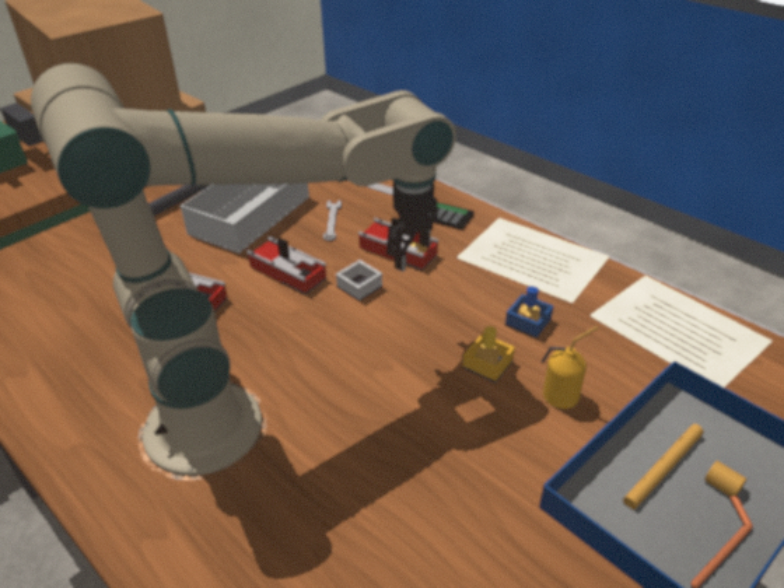

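The final pictures show all three connectors upright in their own holders. Red is at (145,75) with the keeper shut, blue at (531,310) and yellow at (489,350). Grey is empty, and the can and wrench haven't moved.

```bash
python3 -c "
from rig import bot
print(bot.sign_off())"
```

```text
the job is handed in; nothing more can be done
None
```

The job is handed in at about 34 s: the last pictures show the red, blue and yellow connectors upright in their own holders, the keeper shut over red, the grey holder empty, and the can and wrench where they were; one lowering (yellow into grey) briefly read about 43 N at the wrist.

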